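# Unpin the bench turntable and show the tin's stock label to the scanner

### The arm

A 6-joint arm with a two-finger parallel gripper is mounted at the origin on the work surface. World frame = base frame: x ahead of the robot, y to its left, z up, the work surface at z = 0. Lengths are in mm, angles in rad, forces in N, time in s.
With the tool pointing down it reaches from about 350 to 875 mm from the base axis. Payload 4.2 kg.
Tool frame: the origin (TCP) lies midway between the tips of the shut fingers; the grasp point (between the pads) lies 19 mm behind it; y points along the fingers, x is the direction in which the jaws open and shut, and the axes are right-handed (so a half turn about y gives the same grasp; the last joint's range is limited). The gripper opens to 85 mm and grips with 20 to 120 N. Pads are 22 mm wide; open, the fingers measure 114 mm over their backs; the gripper's body (76 mm by 85 mm) begins 54 mm behind the grasp point. The pads swing forward as they close: fully open they stand 13 mm farther back than shut.
Start: joints at [-0.859, 0.385, 0.008, 0, -1.194, -0.259], TCP at [273.44, -561.987, 231.312] pointing down, gripper open.
Joint ranges: [-3.14, 3.14], [-1.21, 2.06], [-1.07, 1.41], [-3.16, 2.05], [-2.99, -0.16], [-3.1, 3.1]. Speed limits (rad/s): [2.79, 2.79, 3.14, 3.14, 3.14, 3.14].

### API

Orientations are given as a unit quaternion [x, y, z, w].
In Python, from bench import read_state, get_image, job_done gives the robot as it stands.
- The arm moves only by the tool play_rows, never from a script. Its argument "series" is a list of rows, each a list of 7 numbers: the shift along the tool's x, y, z in m, then the turn, a rotation vector about the tool's x, y, z in rad, then the finger opening in m, from 0 to 0.0854. In form: [[x, y, z, wx, wy, wz, claw], ...]. A call has 1 to 10 rows; each row shifts and turns the pose as measured when the row begins, along the tool's axes as they then stand; what a row does not reach is not made up. A row lasts 1/10 s, in which the tool goes at most 50 mm and 8.59 degrees, less where a joint would pass 70% of its speed; a pose out of reach is approached as far as the arm can. A call with a gripper value outside its range is refused whole. The fingers move at their own pace and stop on an object; the grip force is fixed at half the most. Time passes only in rows, so rows that do not move let the fingers close. It gives the time, the measured TCP pose, the force and the opening at its end, in the units of the state.
- read_state(): the state, without advancing time (a new reading comes with each control period).
- get_image(name): name is "side" or "top"; returns a dict with "color" (480x640x3 uint8, red, green, blue), "intrinsics" (3x3 intrinsics, pixels), "origin" and "orientation" of the camera in the world. Camera axes: x right, y down, z forward; pixel columns grow to the right and rows downward; lengths in mm; the calibration is good to about 2 mm. A picture is of the moment at which its call begins. There is no depth.
- job_done(): hands the job in, once; it reports no verdict.
The state is a dict: "clock": time; "joints": joint angles; "joint_vel": joint speeds; "joint_efforts": joint torques, N m; "position": TCP position; "ee_rot": TCP orientation; "contact_force": force on the tool from outside, world axes, zero at the start; "wrist_torque": the same for the moment, N m; "gripper_width": finger opening in mm.
Only numpy, scipy, OpenCV 4.12 (cv2) and the standard library are available. Lean on these libraries where they do the work, as an engineer would, in place of code of your own. Each camera call takes 0.05 s, during which the arm holds its last target. There are 200 camera calls.

### The job

At the stores counter a labelled tin stands on a turntable that is locked by a steel pin. Draw the locking pin up out of its bore and park it fully home in the open notch of the keeper plate beside it, so that it hangs upright by the underside of its handle; then, with the pin parked, turn the turntable until the tin's label squarely faces the scanner's window. Keep the tin standing in its place on the turntable, and leave the other things on the bench where they are.

Things in the scene. Friction and masses are not known exactly. Their poses are not given: they have to be found in the camera images.
- stand: fixed bench turntable. Origin on the turning axis at bench level; z up, x points to the lock bracket. Disc 192 mm across, its top 50 mm above the bench; a lug on its rim lies between the two jaws of the bracket. Bracket post: 132 to 160 mm from the axis along x, 34 mm wide, 83 mm high; on it a level steel keeper plate, 126 to 168 mm along x and -17 to 62 mm along y, 5 mm thick, top at 88 mm
- bore (a point): centre of the mouth of the bore in the upper jaw, 62 mm above the bench, 112 mm from the axis along the stand's x. The pin starts here: it goes straight down through upper jaw, turntable lug and lower jaw (bores 19 mm) and so locks the turntable. Same axes as the stand
- notch (a point): where the pin's axis belongs when parked, at the keeper plate's top face: 147 mm along x, 36 mm along y of the stand, 88 mm up. Axes as the stand. The notch opens to +y: 16 mm wide (along x), blind end 6 mm to -y of this point, parallel for 16 mm to +y, then flared to the mouth at 26 mm. Beyond the mouth and below the plate it is free down to the bench
- pin_grip (a point): loose steel locking pin, 136 mm long, about 0.3 kg, upright, collar resting on the upper jaw; this point is the centre of its handle, 106 mm above the tip; z up. From the bottom: shank 16 mm across, 54 long; collar 30 across, 6 high; neck 12 across, 16 high; round handle 28 across, 60 high. Only the neck fits the notch, from the side; the handle's underside then rests on the keeper
- pin_shoulder (a point): centre of the underside of the pin's handle (top of its neck), 76 mm above the tip; at the notch point when parked
- pin_tip (a point): bottom end of the pin
- peg_grip (a point): upright black hand peg on the turntable, 20 mm across, 88 mm from the axis, opposite the lug; this point is on its axis, 110 mm above the bench, 26 mm below its top; the peg is clear of the disc for 60 mm below this point. It goes round with the turntable
- turntable (a joint): turn of the turntable (rad), 0 where the pin locks it, positive anticlockwise from above; once unpinned it turns either way, up to a full turn from 0, with light friction (about 1.5 N at the peg), and stays where it is left
- tin_mid (a point): loose half-litre steel tin, 85 mm across, 92 mm tall, about 0.65 kg, standing on the middle of the turntable between three low stops and carried round with it; this point is its centre. Its x axis points out through the middle of the white label with black bars on its side; a paper seal strip runs from the label up over the lid. z up
- scanner: fixed grey counter scanner on a round foot 96 mm across, 150 mm high; head 50 x 78 mm. Origin at the centre of its underside; its window looks along its -x, roughly towards the turntable
- window (a point): centre of the scanner's window, 98 mm above the bench
- spraycan: bystander: upright spray can, 65 mm across, 185 mm tall; origin at the centre of its underside
- bigtin: bystander: one-litre tin with a white band, 108 mm across, 122 mm tall, standing on the bench; origin at the centre of its underside
- carton: bystander: small cardboard carton, 100 x 75 x 60 mm; origin at the centre of its underside
- jar: bystander: white screw-cap jar, 72 mm across, 95 mm tall; origin at the centre of its underside
- taperoll: bystander: roll of masking tape lying flat, 92 mm across, 38 mm high; origin at the centre of its underside
- hammer: bystander: hammer lying on the bench, 260 mm long, 26 mm high; x runs along the handle to the head
- brush: bystander: flat brush lying on the bench, 200 mm long, 20 mm high; x runs along the handle to the bristles
Things that resemble listed ones, but are neither listed nor needed, are in the scene too. Of the things shaped like the part that bears pin_grip, the bare steel one is meant.

How it is judged (in metres and radians):
On the way, in this order (a step that is already met when the one before it is completed fails the run):
1. the pin is drawn right out of its bore (tip above the upper jaw) (height (world z) of pin_tip above 0.066 m), for 0.1 s.
2. the pin hangs home in the keeper notch, let go, with the turntable not yet turned (within 0.3 rad) (x of pin_shoulder in the frame of notch between -0.004 and 0.004 m and y of pin_shoulder in the frame of notch between -0.004 and 0.008 m and z of pin_shoulder in the frame of notch between -0.003 and 0.003 m and angle between pin_grip's own z axis and vertical below 0.12 rad and value of joint turntable between -0.3 and 0.3 rad and contact force between the fingers and pin below 0.2 N), for 0.3 s.
3. the tin's label faces the scanner's window (window within 45 mm of the label's centre line) (x of window in the frame of tin_mid above 0.1 m and y of window in the frame of tin_mid between -0.045 and 0.045 m and x of pin_shoulder in the frame of notch between -0.004 and 0.004 m and y of pin_shoulder in the frame of notch between -0.004 and 0.008 m and z of pin_shoulder in the frame of notch between -0.003 and 0.003 m and angle between pin_grip's own z axis and vertical below 0.12 rad), for 0.2 s.
At the end, for the whole second after the job is handed in: Pin at rest in the notch, handle on the keeper: within 4 mm across, 8 mm along, 3 mm in height, tilt under 0.12 rad. Tin upright, within 12 mm of the axis. Turntable at rest, with the scanner window in front of the label, within 45 mm of its centre line (about 10 degrees) (all of step 3 and angle between tin_mid's own z axis and vertical below 0.06 rad and horizontal distance between tin_mid and stand below 0.012 m and velocity of joint turntable between -0.05 and 0.05 rad/s and linear speed of pin below 0.02 m/s); the robot touches nothing.
It fails at once if the tin is tipped (more than 0.3 rad) (angle between tin_mid's own z axis and vertical above 0.3 rad).
It fails at once if another thing on the bench is shifted more than 25 mm (distance of any of spraycan, bigtin, carton, jar, taperoll, hammer, brush from where it was at the start of the episode above 0.025 m).
It also fails if it takes over 72 s, if anything falls off the work surface, if the arm or the gripper's body presses on something with over 40 N, if the wrist force passes 120 N, or if a joint passes its speed limit or range.

## Working session

There is one attempt and no reset: what is moved stays moved. The work goes in short steps, Python scripts to look and compute and a tool call to move; the robot and the scene stay as the last step left them, time stands still between calls to the robot, and variables do not carry over. Pictures are saved under pics/ and viewed, about 8 in all and at most 12, crops included, and the job is handed in when it is done.

Besides the shell and the picture viewer there is one more tool, called after "Call:" by a JSON object that holds its "name" and its "arguments". play_rows: Moves the arm, as the interface text tells. Its arguments: {"type":"object","properties":{"series":{"type":"array","items":{"type":"array","items":{"type":"number"}}}},"required":["series"]}

```bash
ls; mkdir -p pics
cat > h.py <<'E'
import numpy as np, cv2
from scipy.spatial.transform import Rotation as R
from bench import read_state, get_image, job_done
def snap(n,f):
    d=get_image(n); cv2.imwrite('pics/%s.png'%f,d['color'][:,:,::-1]); 
    np.savez('pics/%s.npz'%f,**{k:np.array(v) for k,v in d.items()}); return d
def load(f): return dict(np.load('pics/%s.npz'%f))
def rot(d):
    o=np.array(d['orientation']); return o if o.shape==(3,3) else R.from_quat(o).as_matrix()
def ray(d,u,v):
    r=rot(d)@np.linalg.inv(np.array(d['intrinsics']))@[u,v,1]; return np.array(d['origin'],float),r/np.linalg.norm(r)
def plane(d,u,v,z):
    o,r=ray(d,u,v); return o+r*(z-o[2])/r[2]
def proj(d,p):
    q=np.array(d['intrinsics'])@rot(d).T@(np.array(p,float)-np.array(d['origin'])); return q[:2]/q[2]
def tri(*rs):
    A=0;b=0
    for o,r in rs: M=np.eye(3)-np.outer(r,r); A=A+M; b=b+M@o
    return np.linalg.solve(A,b)
E
python3 - <<'E'
from h import *
for n in('top','side'):
    d=snap(n,n+'0'); print(n,d['origin'],d['orientation'],d['intrinsics'])
print(read_state())
E
```

```text
pics
top [ 416.77336572   67.77233571 1096.08334366] [-0.69967903  0.71039145 -0.05368812  0.05395208] [[441.99820201   0.         320.82053962]
 [  0.         441.99820201 248.17533122]
 [  0.           0.           1.        ]]
side [452.04503304 811.08192644 749.99244889] [-0.07150311  0.90461089 -0.41882216  0.03397724] [[469.9562226   0.        319.2736346]
 [  0.        469.9562226 236.4771993]
 [  0.          0.          1.       ]]
{'clock': 0.1, 'joints': array([-8.59392815e-01,  3.85512025e-01,  6.73654210e-03, -4.01315866e-04,
       -1.19401671e+00, -2.58611808e-01]), 'joint_vel': array([ 0.00130712, -0.00123544,  0.00485898,  0.00052517, -0.00101253,
        0.00037191]), 'joint_efforts': array([-2.03268792e-03, -3.93318164e+01,  1.88927293e+01,  4.19802323e+00,
       -2.60457578e-03,  2.21291785e-06]), 'position': array([ 273.20208776, -561.53500341,  230.30628715]), 'ee_rot': array([ 0.37441661,  0.59978098, -0.59911144, -0.37568666]), 'contact_force': array([-0.60062413,  0.01520562, -0.23670364]), 'wrist_torque': array([-0.01640034,  0.0372058 ,  0.03520596]), 'gripper_width': 85.31494626869811}
```

View pics/top0.png

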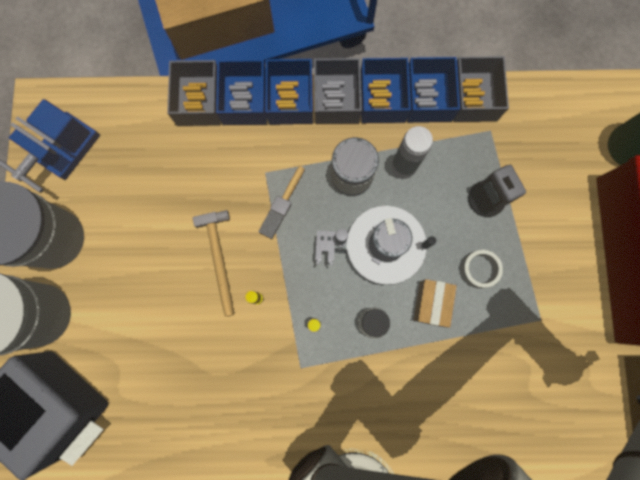

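View pics/side0.png

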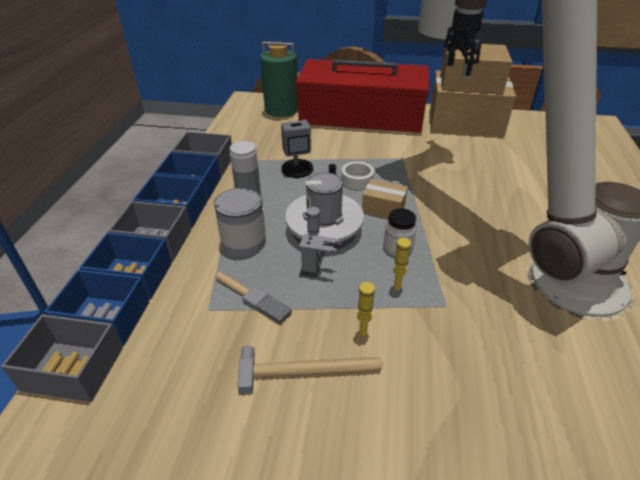

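The top view shows the turntable at about (387,244), the bracket and keeper at (325,248), the steel pin at (341,237), the peg at (428,242) and the scanner at (500,188). In the side view the pin is at (313,218). The yellow pins are decoys.

Run:
```python
from h import *
a=load('top0');b=load('side0')
A=cv2.resize(a['color'][170:300,300:460],None,fx=5,fy=4.6,interpolation=cv2.INTER_CUBIC)
A=cv2.resize(a['color'][170:290,300:460],(800,600),interpolation=cv2.INTER_CUBIC)
B=cv2.resize(b['color'][160:280,270:430],(800,600),interpolation=cv2.INTER_CUBIC)
cv2.imwrite('pics/ca.png',A[:,:,::-1]);cv2.imwrite('pics/cb.png',B[:,:,::-1])
# disc by white mask
g=a['color'].astype(int); m=((g.min(2)>170)&(np.ptp(g,axis=2)<25)).astype(np.uint8)
m[:200]=0;m[290:]=0;m[:,:340]=0;m[:,432:]=0
c=max(cv2.findContours(m,0,1)[0],key=cv2.contourArea); h=cv2.convexHull(c)
e=cv2.fitEllipse(h); print(e); p=plane(a,*e[0],50); print(p)
for s in(-1,1): print(plane(a,e[0][0]+s*e[1][0]/2,e[0][1],50)-p)
```

```text
((386.56048583984375, 244.39280700683594), (77.28252410888672, 80.09674072265625), 116.97669219970703)
[584.17177118 -90.75654583  50.        ]
[ 1.41929877 92.60577522  0.        ]
[ -1.41891545 -92.58076466   0.        ]
```

View pics/ca.png

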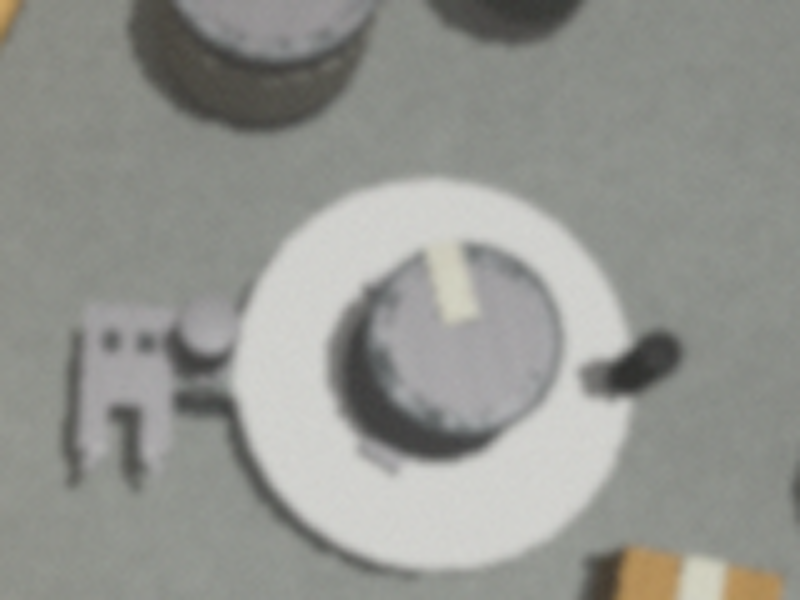

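View pics/cb.png

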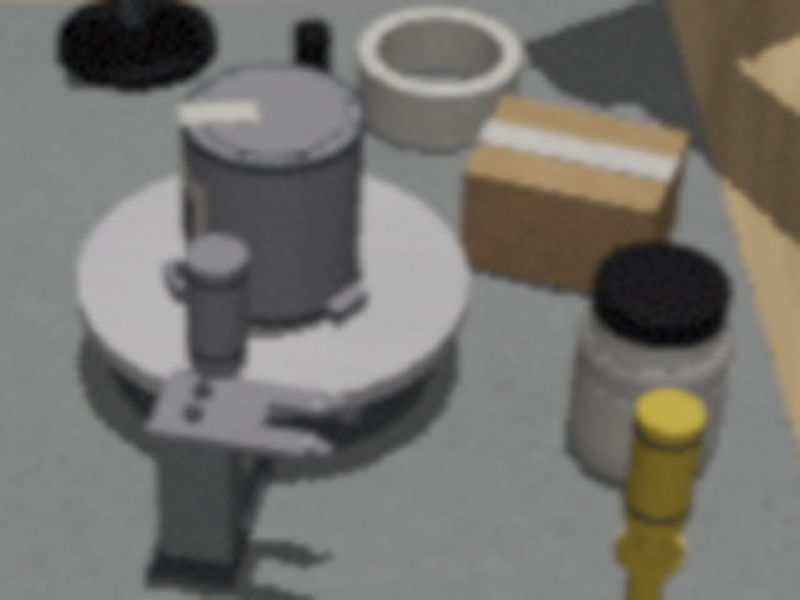

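The top crop shows the keeper notch opening down-image, towards the robot. Its blind end is at crop (124,408), the pin top at (207,327) and the peg top at (665,345). The strip runs from the lid centre at (463,340) to (443,240). The side crop confirms the bare steel pin and the slot.

Run:
```python
from h import *
a=load('top0');b=load('side0')
T=lambda u,v,z:plane(a,300+u/5,170+v/5,z)
pin=T(207,327,144);peg=T(660,350,136)
print('pin top',pin,'side',plane(b,270+218/5,160+250/5,144))
print('tri pin',tri(ray(a,300+207/5,170+327/5),ray(b,270+218/5,160+250/5)))
print('peg',peg,'side', plane(b,270+312/5,160+30/5,136))
c=np.array([584.2,-90.8,50])
for p,q in((pin,c),(c,peg),(pin,peg)):
    d=(p-q)[:2];print('dist',np.hypot(*d),'yaw',np.degrees(np.arctan2(d[1],d[0])))
th=np.arctan2(*(pin-peg)[1::-1]);ex=np.array([np.cos(th),np.sin(th)]);ey=np.array([-ex[1],ex[0]])
ax=pin[:2]-112*ex;print('axis from pin',ax)
nb=T(124,408,88);print('notch blind meas->stand',(nb[:2]-ax)@ex,(nb[:2]-ax)@ey,'expect 147 30')
for n,q in(('TL',(82,302)),('TR',(172,305)),('BL',(85,470)),('BR',(160,470))):
    w=T(*q,88)[:2]-ax;print(n,w@ex,w@ey)
lid=T(463,340,142);s=T(443,240,142);s2=T(460,322,142);print('lid',lid,'label yaw',np.degrees(np.arctan2(*(s-s2)[1::-1])),np.degrees(np.arctan2(*(s-lid)[1::-1])))
for n,u,v,z in(('scan top',508,184,150),('yellow',314,325,130),('yellow2',252,297,130),('jar',374,322,95),('carton',437,303,60),('spray',420,138,185)):print(n,plane(a,u,v,z))
st=read_state();M=R.from_quat(st['ee_rot']).as_matrix();print(M.round(3),st['position'])
```

```text
pin top [590.57566433  21.55345153 144.        ] side [591.50321998  21.35719985 144.        ]
tri pin [591.01757648  21.57111539 144.0966992 ]
peg [ 578.67522359 -178.16166495  136.        ] side [ 577.62008365 -172.500664    136.        ]
dist 112.53420443295724 yaw 86.75214867559745
dist 87.536184842054 yaw 86.38141752737336
dist 200.06935857605112 yaw 86.58994389096796
axis from pin [583.91372783 -90.24824166]
notch blind meas->stand 146.69468825614507 29.23900042616354 expect 147 30
TL 168.32074438716418 -19.593800844472835
TR 126.51370493859892 -20.02124857800521
BL 163.33889266174972 58.75954295519958
BR 128.9505446882265 57.2364982809485
lid [583.43020591 -90.57695659 142.        ] label yaw 9.308937624696734 8.911346097000132
scan top [ 699.41093428 -349.40873668  150.        ]
yellow [397.95892645  84.22221922 130.        ]
yellow2 [459.99454801 218.29409464 130.        ]
jar [401.86363346 -49.27889866  95.        ]
carton [ 442.71893295 -201.3394387    60.        ]
spray [ 794.98489037 -151.55337536  185.        ]
[[-0.437 -0.001 -0.899]
 [ 0.899  0.002 -0.437]
 [ 0.002 -1.     0.   ]] [ 273.20208776 -561.53500341  230.30628715]
```

Run:
```python
from h import *
a=load('top0');b=load('side0')
A=cv2.resize(a['color'][140:230,450:550],(400,360),interpolation=cv2.INTER_CUBIC)
B=cv2.resize(b['color'][105:195,260:360],(400,360),interpolation=cv2.INTER_CUBIC)
cv2.imwrite('pics/cs.png',np.hstack([A,B])[:,:,::-1])
```

```text
(no output)
```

View pics/cs.png

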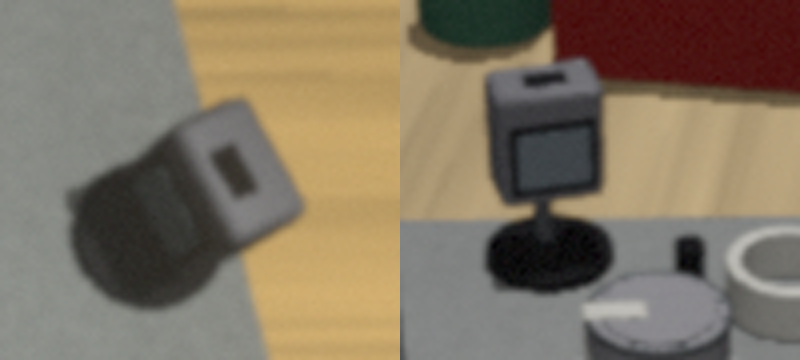

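The scanner's window centre is at left crop (165,210) and right crop (557,155). The geometry agrees: stand yaw 86.6°, axis about (584,-90.5). I'm moving now.

Call:
{"name": "play_rows", "arguments": {"series": [[0.029,0,-0.0405,0,0,0,0.06],[0.029,0,-0.0405,0,0,0,0.06],[0.029,0,-0.0405,0,0,0,0.06],[0.029,0,-0.0405,0,0,0,0.06],[0.029,0,-0.0405,0,0,0,0.06],[0.029,0,-0.0405,0,0,0,0.06],[0.029,0,-0.0405,0,0,0,0.06],[0.029,0,-0.0405,0,0,0,0.06],[0.029,0,-0.0405,0,0,0,0.06],[0.029,0,-0.0405,0,0,0,0.06]]}}

```text
clock: 1.1
position: [509.9, -122.7, 225.7]
ee_rot: [0.375, 0.597, -0.597, -0.382]
contact_force: [1.2, -1.3, -0.5]
gripper_width: 60.0
```

Call:
{"name": "play_rows", "arguments": {"series": [[0,0,0,0,0.128,0,0.06],[0,0,0,0,0.128,0,0.06],[0,0,0,0,0.128,0,0.06],[0,0,0,0,0.128,0,0.06],[0,0,0,0,0,0,0.06]]}}

```text
clock: 1.6
position: [511.9, -114.9, 223.0]
ee_rot: [-0.515, -0.478, 0.481, 0.524]
contact_force: [0.1, 0.1, -0.8]
gripper_width: 60.3
```

```bash
cat >> h.py <<'E'
def go(p,yaw,n=1):
    "delta in tool axes to world TCP p (mm) with tool y down, tool x at yaw deg"
    s=read_state();M=R.from_quat(s['ee_rot']).as_matrix()
    x=np.array([np.cos(np.radians(yaw)),np.sin(np.radians(yaw)),0]);y=np.array([0,0,-1.]);W=np.c_[x,y,np.cross(x,y)]
    print('t',s['clock'],'pos',s['position'].round(1),'d(mm)',(M.T@(np.array(p)-s['position'])).round(1),'rotvec',R.from_matrix(M.T@W).as_rotvec().round(4),'F',s['contact_force'].round(1),'w',round(s['gripper_width'],1),'j',np.round(s['joints'],2))
E
python3 - <<'E'
from h import *
go([590.9,21.5,200],86.6)
a=load('top0');b=load('side0')
w1=ray(a,491.2,192.5);w2=ray(b,299.25,143.75)
print('window',plane(a,491.2,192.5,98),plane(b,299.25,143.75,98),tri(w1,w2))
E
```

```text
t 1.6 pos [ 511.9 -114.9  223. ] d(mm) [142.1  23.  -68.2] rotvec [-0.0127 -0.0203  0.0065] F [ 0.1  0.1 -0.8] w 60.3 j [ 0.08  0.23 -0.24 -0.01 -1.12 -1.73]
window [ 695.0974464  -331.63090615   98.        ] [ 692.89728385 -334.70126258   98.        ] [ 693.16652239 -330.55080154  100.60292542]
```

Call:
{"name": "play_rows", "arguments": {"series": [[0.0355,0,-0.017,-0.012,-0.02,0.006,0.06],[0.0355,0,-0.017,0,0,0,0.06],[0.0355,0,-0.017,0,0,0,0.06],[0.0355,0,-0.017,0,0,0,0.06],[0,0,0,0,0,0,0.06],[0,0,0,0,0,0,0.06]]}}

```text
clock: 2.2
position: [589.5, 26.2, 220.9]
ee_rot: [-0.51, -0.487, 0.49, 0.512]
contact_force: [0.5, -0.1, -0.9]
gripper_width: 59.8
```

Run:
```python
from h import *
go([590.9,21.5,106],86.6)
```

```text
t 2.2 pos [589.5  26.2 220.9] d(mm) [ -4.6 114.9  -2.1] rotvec [-0.0041  0.0142 -0.0004] F [ 0.5 -0.1 -0.9] w 59.8 j [ 0.32  0.34 -0.09 -0.   -1.15 -1.93]
```

Call:
{"name": "play_rows", "arguments": {"series": [[-0.0045,0.02,-0.002,-0.004,0.014,0,0.06],[0,0.025,0,0,0,0,0.06],[0,0.025,0,0,0,0,0.06],[0,0.015,0,0,0,0,0.06],[0,0,0,0,0,0,0.06],[0,0,0,0,0,0,0.06]]}}

```text
clock: 2.8
position: [589.1, 16.1, 134.5]
ee_rot: [0.514, 0.486, -0.486, -0.514]
contact_force: [-0.6, 0.1, 0.5]
gripper_width: 60.0
```

Run:
```python
from h import *
go([590.9,21.5,106],86.6)
a=snap('top','top1');b=snap('side','side1')
A=cv2.resize(a['color'][190:290,280:400],(400,333),interpolation=cv2.INTER_CUBIC)
B=cv2.resize(b['color'][160:260,260:380],(400,333),interpolation=cv2.INTER_CUBIC)
cv2.imwrite('pics/c1.png',np.hstack([A,B])[:,:,::-1])
```

```text
t 2.8 pos [589.1  16.1 134.5] d(mm) [ 5.5 28.5 -1.4] rotvec [ 0.0007  0.0032 -0.0005] F [-0.6  0.1  0.5] w 60.0 j [ 0.3   0.41 -0.22  0.   -0.95 -1.93]
```

View pics/c1.png

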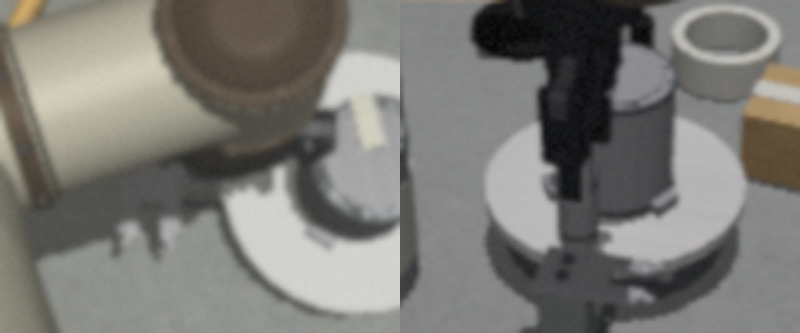

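The fingers straddle the pin; the side crop shows the pin at (575,215), below the finger at (572,180). I'm correcting sideways and lowering.

Call:
{"name": "play_rows", "arguments": {"series": [[0.0055,0.0,-0.0015,0,0.003,0,0.06],[0,0,0,0,0,0,0.06],[0,0.008,0,0,0,0,0.06],[0,0.008,0,0,0,0,0.06],[0,0.005,0,0,0,0,0.06],[0,0,0,0,0,0,0.06],[0,0,0,0,0,0,0.06]]}}

```text
clock: 3.6
position: [592.8, 22.8, 114.7]
ee_rot: [0.516, 0.487, -0.483, -0.513]
contact_force: [-0.4, -0.5, 0.6]
gripper_width: 59.9
```

Run:
```python
from h import *
go([590.9,21.5,106],86.6)
```

```text
t 3.6 pos [592.8  22.8 114.7] d(mm) [-1.4  8.7  1.9] rotvec [0.0064 0.001  0.0016] F [-0.4 -0.5  0.6] w 59.9 j [ 0.31  0.43 -0.23  0.   -0.9  -1.94]
```

Call:
{"name": "play_rows", "arguments": {"series": [[-0.001,0.006,0.0015,0.005,0,0,0.06],[0,0.003,0,0,0,0,0.06],[0,0,0,0,0,0,0.06],[0,0,0,0,0,0,0.06]]}}

```text
clock: 4.0
position: [591.2, 21.7, 104.9]
ee_rot: [-0.514, -0.486, 0.485, 0.515]
contact_force: [-0.3, 0.4, -0.0]
gripper_width: 59.9
```

Run:
```python
from h import *
go([590.9,21.5,106],86.6)
```

```text
t 4.0 pos [591.2  21.7 104.9] d(mm) [-0.2 -1.1  0.3] rotvec [0.0008 0.0009 0.0015] F [-0.3  0.4 -0. ] w 59.9 j [ 0.31  0.45 -0.24 -0.   -0.88 -1.94]
```

Well aligned. Closing the fingers.

Call:
{"name": "play_rows", "arguments": {"series": [[0,0,0,0,0,0,0.015],[0,0,0,0,0,0,0.015],[0,0,0,0,0,0,0.015],[0,0,0,0,0,0,0.015],[0,0,0,0,0,0,0.015],[0,0,0,0,0,0,0.015]]}}

```text
clock: 4.6
position: [591.3, 21.1, 105.4]
ee_rot: [0.515, 0.486, -0.484, -0.514]
contact_force: [0.4, -1.1, -1.1]
gripper_width: 26.6
```

Run:
```python
from h import *
go([590.9,21.5,192],86.6)
```

```text
t 4.6 pos [591.3  21.1 105.4] d(mm) [  0.5 -86.6   0.3] rotvec [0.0015 0.0005 0.0011] F [ 0.4 -1.1 -1.1] w 26.6 j [ 0.31  0.44 -0.24 -0.   -0.88 -1.94]
```

Call:
{"name": "play_rows", "arguments": {"series": [[0,-0.008,0,0,0,0,0.015],[0,-0.01,0,0,0,0,0.015],[0,-0.012,0,0,0,0,0.015],[0,-0.012,0,0,0,0,0.015],[0,-0.012,0,0,0,0,0.015],[0,-0.012,0,0,0,0,0.015],[0,-0.012,0,0,0,0,0.015],[0,-0.01,0,0,0,0,0.015],[0,0,0,0,0,0,0.015],[0,0,0,0,0,0,0.015]]}}

```text
clock: 5.6
position: [589.2, 21.5, 199.2]
ee_rot: [-0.514, -0.485, 0.485, 0.516]
contact_force: [-0.1, -0.4, -4.2]
gripper_width: 26.3
```

```bash
cat >> h.py <<'E'
th=np.radians(86.6);EX=np.array([np.cos(th),np.sin(th),0]);EY=np.array([-np.sin(th),np.cos(th),0])
G0=np.array([591.3,21.1,105.4])
def N(dx,dy,shz): return G0+(dx-112)*EX+dy*EY+np.array([0,0,shz-84])   # stand x,y and shoulder height
E
python3 - <<'E'
from h import *
go(N(147,98,174),86.6);print(N(147,98,174))
E
```

```text
t 5.6 pos [589.2  21.5 199.2] d(mm) [34.6  4.1 95.9] rotvec [-0.0019 -0.0006  0.0028] F [-0.1 -0.4 -4.2] w 26.3 j [ 0.31  0.35 -0.13 -0.   -1.09 -1.94]
[495.54821994  61.85041859 195.4       ]
```

Call:
{"name": "play_rows", "arguments": {"series": [[0.0085,0,0.02,0,0,0,0.015],[0.0085,0,0.025,0,0,0,0.015],[0.0085,0,0.025,0,0,0,0.015],[0.0085,0,0.02,0,0,0,0.015],[0,0,0,0,0,0,0.015],[0,0,0,0,0,0,0.015]]}}

```text
clock: 6.2
position: [496.0, 61.0, 195.9]
ee_rot: [-0.513, -0.482, 0.487, 0.518]
contact_force: [0.0, -0.3, -4.4]
gripper_width: 26.4
```

Run:
```python
from h import *
go(N(147,98,91),86.6)
```

```text
t 6.2 pos [496.   61.  195.9] d(mm) [ 0.8 83.5 -0.3] rotvec [-0.0094 -0.0023  0.0003] F [ 0.  -0.3 -4.4] w 26.4 j [ 0.44  0.21 -0.34 -0.01 -1.03 -2.07]
```

Call:
{"name": "play_rows", "arguments": {"series": [[0,0.015,0,-0.009,-0.002,0,0.015],[0,0.018,0,0,0,0,0.015],[0,0.018,0,0,0,0,0.015],[0,0.015,0,0,0,0,0.015],[0,0.006,0,0,0,0,0.015],[0,0,0,0,0,0,0.015],[0,0,0,0,0,0,0.015]]}}

```text
clock: 6.9
position: [500.9, 60.0, 121.6]
ee_rot: [0.516, 0.485, -0.484, -0.514]
contact_force: [-0.1, -0.4, -3.3]
gripper_width: 26.7
```

Run:
```python
from h import *
go(N(147,98,92),86.6)
b=snap('side','side2')
cv2.imwrite('pics/c2.png',cv2.resize(b['color'][180:290,270:400],(780,660),interpolation=cv2.INTER_CUBIC)[:600,:,::-1])
```

```text
t 6.9 pos [500.9  60.  121.6] d(mm) [1.5 8.2 5.5] rotvec [ 0.0026 -0.0024 -0.0002] F [-0.1 -0.4 -3.3] w 26.7 j [ 0.44  0.29 -0.44  0.   -0.84 -2.08]
```

View pics/c2.png

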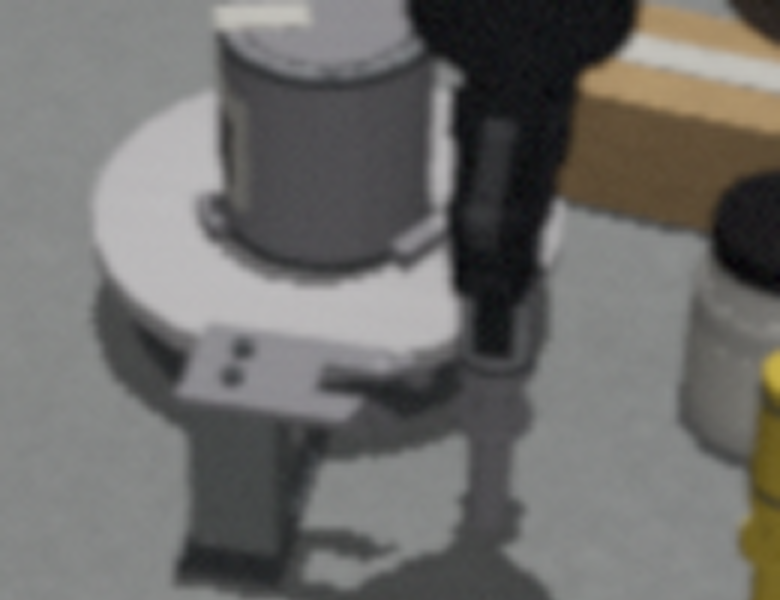

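The pin is upright in the fingers beyond the mouth, with its neck at crop (490,390) and the slot mouth at (375,390).

Call:
{"name": "play_rows", "arguments": {"series": [[0.0015,0.004,0,0.002,-0.002,0,0.015],[0,0.003,0,0,0,0,0.015],[0,0,0,0,0,0,0.015],[0,0,0,0,0,0,0.015]]}}

```text
clock: 7.35
position: [502.5, 62.2, 116.2]
ee_rot: [0.515, 0.487, -0.483, -0.514]
contact_force: [0.1, -0.1, -4.0]
gripper_width: 26.7
```

Run:
```python
from h import *
go(N(147,65,92.5),86.6)
```

```text
t 7.35 pos [502.5  62.2 116.2] d(mm) [ -0.8   2.4 -26. ] rotvec [0.0048 0.0001 0.0019] F [ 0.1 -0.1 -4. ] w 26.7 j [ 0.44  0.3  -0.44  0.   -0.82 -2.08]
```

Call:
{"name": "play_rows", "arguments": {"series": [[-0.0005,0.002,-0.006,0.004,0,0.002,0.015],[0,0,-0.007,0,0,0,0.015],[0,0,-0.007,0,0,0,0.015],[0,0,-0.004,0,0,0,0.015],[0,0,0,0,0,0,0.015],[0,0,0,0,0,0,0.015]]}}

```text
clock: 7.95
position: [529.6, 60.3, 114.3]
ee_rot: [0.515, 0.485, -0.485, -0.514]
contact_force: [-0.9, -0.1, -3.3]
gripper_width: 27.1
```

Run:
```python
from h import *
go(N(147,50,92.5),86.6)
```

```text
t 7.95 pos [529.6  60.3 114.3] d(mm) [ -0.5   0.4 -13.9] rotvec [0.0017 0.0001 0.0001] F [-0.9 -0.1 -3.3] w 27.1 j [ 0.42  0.35 -0.38  0.   -0.84 -2.05]
```

Call:
{"name": "play_rows", "arguments": {"series": [[-0.0004,0,-0.004,0,0,0,0.015],[0,0,-0.004,0,0,0,0.015],[0,0,-0.004,0,0,0,0.015],[0,0,0,0,0,0,0.015],[0,0,0,0,0,0,0.015]]}}

```text
clock: 8.45
position: [542.2, 59.0, 114.2]
ee_rot: [0.515, 0.485, -0.485, -0.514]
contact_force: [0.6, 0.7, -4.3]
gripper_width: 26.8
```

Run:
```python
from h import *
go(N(147,37,91),86.6)
```

```text
t 8.45 pos [542.2  59.  114.2] d(mm) [  0.1   1.8 -14.2] rotvec [ 0.0012  0.0001 -0.0001] F [ 0.6  0.7 -4.3] w 26.8 j [ 0.41  0.37 -0.35  0.   -0.86 -2.04]
```

Call:
{"name": "play_rows", "arguments": {"series": [[0,0,-0.004,0,0,0,0.015],[0,0,-0.004,0,0,0,0.015],[0,0,-0.003,0,0,0,0.015],[0,0,0,0,0,0,0.015],[0,0,0,0,0,0,0.015]]}}

```text
clock: 8.95
position: [554.2, 58.3, 114.2]
ee_rot: [0.515, 0.485, -0.485, -0.514]
contact_force: [-0.4, -1.0, -4.8]
gripper_width: 26.9
```

Run:
```python
from h import *
go(N(147,37,91),86.6)
```

```text
t 8.95 pos [554.2  58.3 114.2] d(mm) [ 0.   1.8 -2.3] rotvec [ 0.0011  0.0001 -0.0001] F [-0.4 -1.  -4.8] w 26.9 j [ 0.4   0.38 -0.32  0.   -0.87 -2.03]
```

Nearly home with no side load. I'll push the last 2 mm and lower it until it seats.

Call:
{"name": "play_rows", "arguments": {"series": [[0,0,-0.002,0,0,0,0.015],[0,0.001,0,0,0,0,0.015],[0,0.0015,0,0,0,0,0.015],[0,0.001,0,0,0,0,0.015],[0,0,0,0,0,0,0.015]]}}

```text
clock: 9.45
position: [555.9, 58.1, 110.2]
ee_rot: [0.515, 0.485, -0.485, -0.514]
contact_force: [-0.1, 0.3, -3.7]
gripper_width: 26.5
```

Run:
```python
from h import *
go(N(147,36,88),86.6)
```

```text
t 9.45 pos [555.9  58.1 110.2] d(mm) [ 0.1  0.8 -1.6] rotvec [ 0.0004  0.0001 -0.0003] F [-0.1  0.3 -3.7] w 26.5 j [ 0.39  0.39 -0.32  0.   -0.86 -2.02]
```

Call:
{"name": "play_rows", "arguments": {"series": [[0,0.0005,-0.001,0,0,0,0.015],[0,0.001,0,0,0,0,0.015],[0,0,0,0,0,0,0.015]]}}

```text
clock: 9.75
position: [557.3, 58.1, 109.6]
ee_rot: [0.515, 0.485, -0.485, -0.514]
contact_force: [0.1, 0.1, -3.6]
gripper_width: 26.8
```

Run:
```python
from h import *
go(N(147,36,88),86.6)
```

```text
t 9.75 pos [557.3  58.1 109.6] d(mm) [ 0.1  0.2 -0.2] rotvec [ 0.0014  0.0007 -0.0003] F [ 0.1  0.1 -3.6] w 26.8 j [ 0.39  0.39 -0.32  0.   -0.86 -2.02]
```

Call:
{"name": "play_rows", "arguments": {"series": [[0,0.001,0,0,0,0,0.015],[0,0.001,0,0,0,0,0.015],[0,0,0,0,0,0,0.015]]}}

```text
clock: 10.05
position: [557.4, 58.2, 109.5]
ee_rot: [0.515, 0.486, -0.485, -0.514]
contact_force: [0.1, 0.1, -2.9]
gripper_width: 27.0
```

Run:
```python
from h import *
go(N(147,36,88),86.6)
```

```text
t 10.05 pos [557.4  58.2 109.5] d(mm) [-0.   0.1  0. ] rotvec [ 0.0026  0.0015 -0.0003] F [ 0.1  0.1 -2.9] w 27.0 j [ 0.39  0.39 -0.32  0.   -0.86 -2.02]
```

Seated: the height no longer drops and the load is falling. Releasing, then rising straight up.

Call:
{"name": "play_rows", "arguments": {"series": [[0,0,0,0,0,0,0.055],[0,0,0,0,0,0,0.055],[0,0,0,0,0,0,0.055],[0,0,0,0,0,0,0.055],[0,0,0,0,0,0,0.055],[0,0,0,0,0,0,0.055],[0,0,0,0,0,0,0.055]]}}

```text
clock: 10.75
position: [559.8, 58.6, 110.1]
ee_rot: [0.516, 0.488, -0.483, -0.512]
contact_force: [-0.1, 0.1, -0.6]
gripper_width: 55.2
```

Call:
{"name": "play_rows", "arguments": {"series": [[0,-0.01,0,0,0,0,0.055],[0,-0.02,0,0,0,0,0.055],[0,-0.025,0,0,0,0,0.055],[0,-0.03,0,0,0,0,0.055],[0,-0.03,0,0,0,0,0.055],[0,0,0,0,0,0,0.055],[0,0,0,0,0,0,0.055]]}}

```text
clock: 11.45
position: [558.8, 58.2, 233.3]
ee_rot: [0.516, 0.488, -0.483, -0.512]
contact_force: [1.0, -0.5, -0.3]
gripper_width: 55.2
```

Run:
```python
from h import *
go([579,-178,220],86.6)
b=snap('side','side3')
cv2.imwrite('pics/c3.png',cv2.resize(b['color'][160:280,270:430],(800,600),interpolation=cv2.INTER_CUBIC)[:,:,::-1])
p=N(147,36,88)
for n,z in(('shoulder',88),('top',148)):
    u=proj(b,[p[0],p[1],z]);print(n,(u-[270,160])*5)
```

```text
t 11.45 pos [558.8  58.2 233.3] d(mm) [-234.7   13.4  -33.5] rotvec [0.0094 0.0023 0.0008] F [ 1.  -0.5 -0.3] w 55.2 j [ 0.39  0.27 -0.15  0.   -1.14 -2.02]
shoulder [283.20532432 412.99818846]
top [284.45109822 303.27388387]
```

View pics/c3.png

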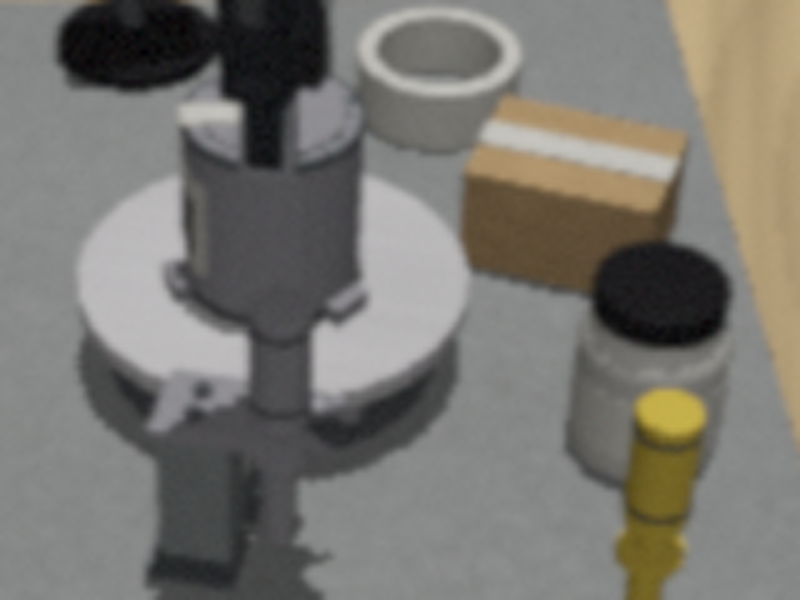

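The pin hangs upright and let go in the notch. Its top is at (281,310) against an expected (284,303), about 1.5 mm off. Next is the peg.

Call:
{"name": "play_rows", "arguments": {"series": [[-0.038,0,-0.005,0.009,0,0,0.055],[-0.038,0,-0.005,0,0,0,0.055],[-0.038,0,-0.005,0,0,0,0.055],[-0.038,0,-0.005,0,0,0,0.055],[-0.038,0,-0.005,0,0,0,0.055],[-0.036,0,-0.005,0,0,0,0.055],[0,0,0,0,0,0,0.055]]}}

```text
clock: 12.2
position: [574.7, -175.7, 226.7]
ee_rot: [-0.51, -0.484, 0.49, 0.515]
contact_force: [-0.4, 0.7, -0.5]
gripper_width: 55.0
```

Call:
{"name": "play_rows", "arguments": {"series": [[0,0,0,0,-0.14,0,0.055],[0,0,0,0,-0.14,0,0.055],[0,0,0,0,-0.14,0,0.055],[0,0,0,0,-0.14,0,0.055],[0,0,0,0,-0.14,0,0.055],[0,0,0,0,-0.14,0,0.055],[0,0,0,0,-0.14,0,0.055],[0,0,0,0,-0.14,0,0.055],[0,0,0,0,-0.14,0,0.055],[0,0,0,0,-0.14,0,0.055]]}}

```text
clock: 13.2
position: [569.1, -170.8, 215.3]
ee_rot: [0.046, 0.705, -0.704, -0.07]
contact_force: [0.1, -0.7, -0.1]
gripper_width: 55.0
```

Run:
```python
from h import *
go([579,-178,160],176.6)
```

```text
t 13.2 pos [ 569.1 -170.8  215.3] d(mm) [-12.9  54.9   5.4] rotvec [ 1.000e-04 -1.055e-01  3.450e-02] F [ 0.1 -0.7 -0.1] w 55.0 j [-0.02  0.36 -0.07 -0.   -1.18 -0.14]
```

Call:
{"name": "play_rows", "arguments": {"series": [[0,0,0,0,-0.1,0.034,0.055],[-0.011,0.0,0.006,0,0,0,0.055],[0,0,0,0,0,0,0.055],[0,0.02,0,0,0,0,0.055],[0,0.02,0,0,0,0,0.055],[0,0,0,0,0,0,0.055],[0,0,0,0,0,0,0.055]]}}

```text
clock: 13.9
position: [580.3, -175.0, 171.0]
ee_rot: [0.02, 0.707, -0.707, -0.025]
contact_force: [-0.2, 0.0, 0.0]
gripper_width: 55.1
```

Run:
```python
from h import *
go([579,-178,100],176.6)
```

```text
t 13.9 pos [ 580.3 -175.   171. ] d(mm) [ 0.6 71.   3. ] rotvec [ 0.0001 -0.0039  0.0071] F [-0.2  0.   0. ] w 55.1 j [-0.03  0.4  -0.12 -0.   -1.05 -0.04]
```

Call:
{"name": "play_rows", "arguments": {"series": [[0.0005,0.02,0.003,0,-0.004,0.007,0.055],[0,0.02,0,0,0,0,0.055],[0,0.012,0,0,0,0,0.055],[0,0.004,0,0,0,0,0.055],[0,0,0,0,0,0,0.055],[0,0,0,0,0,0,0.055]]}}

```text
clock: 14.5
position: [584.0, -178.5, 119.0]
ee_rot: [-0.024, -0.706, 0.707, 0.018]
contact_force: [0.2, 0.2, -0.2]
gripper_width: 55.3
```

Run:
```python
from h import *
go([579,-178,98],176.6)
```

```text
t 14.5 pos [ 584.  -178.5  119. ] d(mm) [ 5.3 21.  -0.2] rotvec [-0.0016 -0.0006 -0.0094] F [ 0.2  0.2 -0.2] w 55.3 j [-0.03  0.45 -0.19  0.   -0.92 -0.03]
```

Call:
{"name": "play_rows", "arguments": {"series": [[0.005,0.0,0,0,0,-0.009,0.055],[0,0.01,0,0,0,0,0.055],[0,0.007,0,0,0,0,0.055],[0,0,0,0,0,0,0.055],[0,0,0,0,0,0,0.026],[0,0,0,0,0,0,0.026],[0,0,0,0,0,0,0.026],[0,0,0,0,0,0,0.026]]}}

```text
clock: 15.3
position: [579.9, -178.3, 102.8]
ee_rot: [-0.022, -0.706, 0.708, 0.02]
contact_force: [0.4, 0.1, 0.1]
gripper_width: 26.1
```

Run:
```python
from h import *
go([579,-178,98],176.6)
a=snap('top','top4')
b=snap('side','side4')
A=cv2.resize(a['color'][190:290,340:460],(400,333),interpolation=cv2.INTER_CUBIC)
B=cv2.resize(b['color'][150:250,270:390],(400,333),interpolation=cv2.INTER_CUBIC)
cv2.imwrite('pics/c4.png',np.hstack([A,B])[:,:,::-1])
```

```text
t 15.3 pos [ 579.9 -178.3  102.8] d(mm) [ 0.9  4.8 -0.3] rotvec [-0.0019 -0.0003 -0.0035] F [0.4 0.1 0.1] w 26.1 j [-0.03  0.47 -0.21  0.   -0.89 -0.03]
```

View pics/c4.png

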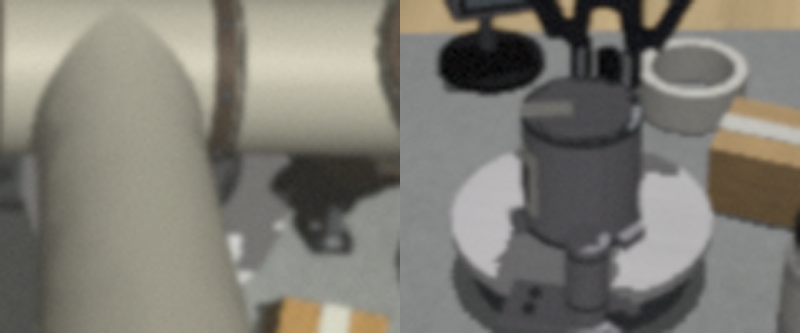

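In the side view the peg at (608,65) is caged between the fingers. I'm starting the clockwise arc.

Call:
{"name": "play_rows", "arguments": {"series": [[0.006,0.002,-0.0003,0,0.07,0,0.026],[0.0088,0,-0.0005,0,0.1,0,0.026],[0.0088,0,-0.0005,0,0.1,0,0.026],[0.0088,0,-0.0005,0,0.1,0,0.026],[0.0088,0,-0.0005,0,0.1,0,0.026],[0,0,0,0,0,0,0.026],[0,0,0,0,0,0,0.026]]}}

```text
clock: 16.1
position: [545.2, -166.9, 102.6]
ee_rot: [-0.196, -0.681, 0.681, 0.184]
contact_force: [0.4, 0.4, 0.1]
gripper_width: 26.1
```

```bash
cat >> h.py <<'E'
def pol(da):
    "polar of TCP about axis; delta to arc point turned by da rad"
    s=read_state();c=np.array([584,-90.4]);q=s['position'][:2]-c
    an=np.degrees(np.arctan2(q[1],q[0]));M=R.from_quat(s['ee_rot']).as_matrix()
    print('r',np.hypot(*q).round(1),'turn',an+93.4,'toolyaw-turn',np.degrees(np.arctan2(M[1,0],M[0,0]))-176.6-(an+93.4))
    t=np.radians(an)+da; go([c[0]+88*np.cos(t),c[1]+88*np.sin(t),100],an+93.4+176.6+np.degrees(da))
E
python3 -c "
from h import *
pol(-.1)"
```

```text
r 85.8 turn -23.471008910988687 toolyaw-turn -4.3387706971237066
t 16.1 pos [ 545.2 -166.9  102.6] d(mm) [8.7 2.4 2.4] rotvec [ 0.0043  0.0243 -0.0164] F [0.4 0.4 0.1] w 26.1 j [-0.01  0.41 -0.31  0.01 -0.83 -0.54]
```

Call:
{"name": "play_rows", "arguments": {"series": [[0.008,0.001,0.002,0.004,0.03,-0.016,0.026],[0.0088,0,-0.0005,0,0.1,0,0.026],[0.0088,0,-0.0005,0,0.1,0,0.026],[0.0088,0,-0.0005,0,0.1,0,0.026],[0.0088,0,-0.0005,0,0.1,0,0.026],[0.0088,0,-0.0005,0,0.1,0,0.026],[0,0,0,0,0,0,0.026],[0,0,0,0,0,0,0.026]]}}

```text
clock: 16.9
position: [509.6, -133.4, 102.2]
ee_rot: [-0.368, -0.604, 0.604, 0.366]
contact_force: [0.9, 0.1, -0.1]
gripper_width: 26.1
```

```bash
python3 -c "
from h import *
pol(-.2)"
```

```text
r 85.9 turn -56.549464431253625 toolyaw-turn -2.648186020674686
t 16.9 pos [ 509.6 -133.4  102.2] d(mm) [17.5  2.1  1.2] rotvec [ 0.0009  0.1538 -0.0025] F [ 0.9  0.1 -0.1] w 26.1 j [ 0.05  0.35 -0.41  0.   -0.81 -1.15]
```

Call:
{"name": "play_rows", "arguments": {"series": [[0.008,0.001,0.002,0,0.06,0,0.026],[0.0088,0,-0.0005,0,0.1,0,0.026],[0.007,0,-0.0003,0,0.08,0,0.026],[0.004,0,0,0,0.04,0,0.026],[0,0,0,0,0,0,0.026],[0,0,0,0,0,0,0.026]]}}

```text
clock: 17.5
position: [500.2, -110.1, 101.4]
ee_rot: [-0.45, -0.546, 0.547, 0.447]
contact_force: [-0.1, -0.0, -0.1]
gripper_width: 25.7
```

Run:
```python
from h import *
pol(-.1)
a=snap('top','top5')
b=snap('side','side5')
A=cv2.resize(a['color'][190:290,340:460],(400,333),interpolation=cv2.INTER_CUBIC)
B=cv2.resize(b['color'][150:250,270:390],(400,333),interpolation=cv2.INTER_CUBIC)
cv2.imwrite('pics/c5.png',np.hstack([A,B])[:,:,::-1])
```

```text
r 86.1 turn -73.34650907982581 toolyaw-turn -1.9496761463287555
t 17.5 pos [ 500.2 -110.1  101.4] d(mm) [8.7 1.3 1.7] rotvec [ 0.0019  0.066  -0.0039] F [-0.1 -0.  -0.1] w 25.7 j [ 0.1   0.33 -0.45  0.01 -0.79 -1.48]
```

View pics/c5.png

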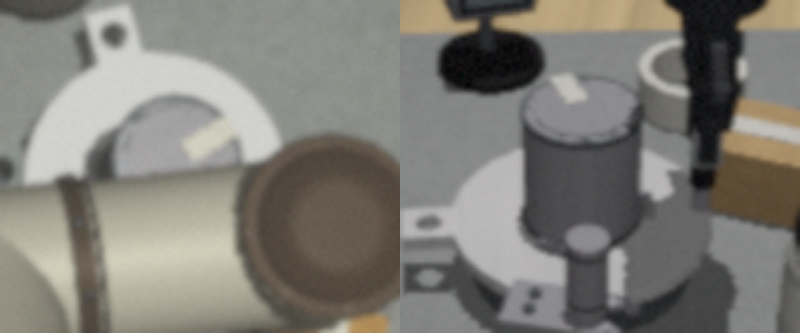

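The table turned: the lug hole is now at top crop (113,35) and the strip runs from (190,155) to (228,128). I'll check the angle.

Run:
```python
from h import *
a=load('top5')
T=lambda u,v,z:plane(a,340+u*.3,190+v*.3,z)
l=T(113,35,50);c=np.array([584,-90.4]);q=l[:2]-c;print('lug r',np.hypot(*q),'turn',np.degrees(np.arctan2(q[1],q[0]))-86.6)
s=T(228,128,142)[:2]-T(190,155,142)[:2];e=T(228,128,142)[:2]-c
print('label yaw strip',np.degrees(np.arctan2(s[1],s[0])),np.degrees(np.arctan2(e[1],e[0])))
w=np.array([694,-332])-c;print('want',np.degrees(np.arctan2(w[1],w[0])))
```

```text
lug r 111.98910819530252 turn -72.97657224309995
label yaw strip -55.55319708433617 -60.39313301254722
want -65.52032020892877
```

Call:
{"name": "play_rows", "arguments": {"series": [[0.004,0,0.001,0,0.04,0,0.026],[0.003,0,0,0,0.03,0,0.026],[0,0,0,0,0,0,0.026],[0,0,0,0,0,0,0.045],[0,0,0,0,0,0,0.045],[0,0,0,0,0,0,0.045]]}}

```text
clock: 18.2
position: [498.9, -104.7, 101.3]
ee_rot: [-0.469, -0.531, 0.531, 0.465]
contact_force: [0.6, 0.3, -0.1]
gripper_width: 44.9
```

Call:
{"name": "play_rows", "arguments": {"series": [[0,-0.01,0,0,0,0,0.045],[0,-0.025,0,0,0,0,0.045],[0,-0.025,0,0,0,0,0.045],[0,-0.03,0,0,0,0,0.045],[0,-0.03,0,0,0,0,0.045],[0,0,0,0,0,0,0.045]]}}

```text
clock: 18.8
position: [498.4, -104.8, 228.8]
ee_rot: [-0.469, -0.531, 0.532, 0.465]
contact_force: [0.1, 0.9, -0.1]
gripper_width: 44.9
```

Run:
```python
from h import *
go([480,-480,230],100)
```

```text
t 18.8 pos [ 498.4 -104.8  228.8] d(mm) [-369.6    0.7   66.7] rotvec [ 0.0024 -0.0452 -0.0056] F [ 0.1  0.9 -0.1] w 44.9 j [ 0.12  0.19 -0.28  0.01 -1.1  -1.56]
```

Call:
{"name": "play_rows", "arguments": {"series": [[-0.045,0,0.008,0,0,0,0.045],[-0.045,0,0.008,0,0,0,0.045],[-0.045,0,0.008,0,0,0,0.045],[-0.045,0,0.008,0,0,0,0.045],[-0.045,0,0.008,0,0,0,0.045],[-0.045,0,0.008,0,0,0,0.045],[-0.045,0,0.008,0,0,0,0.045],[-0.045,0,0.008,0,0,0,0.045],[0,0,0,0,0,0,0.045],[0,0,0,0,0,0,0.045]]}}

```text
clock: 19.8
position: [482.0, -483.0, 232.3]
ee_rot: [0.467, 0.534, -0.532, -0.462]
contact_force: [0.6, 0.8, 1.1]
gripper_width: 45.2
```

Run:
```python
from h import *
print(read_state()['position'])
a=snap('top','top6');snap('side','side6')
cv2.imwrite('pics/c6.png',cv2.resize(a['color'][160:280,300:460],(800,600),interpolation=cv2.INTER_CUBIC)[:,:,::-1])
```

```text
[ 481.99721232 -483.01087433  232.31442946]
```

View pics/c6.png

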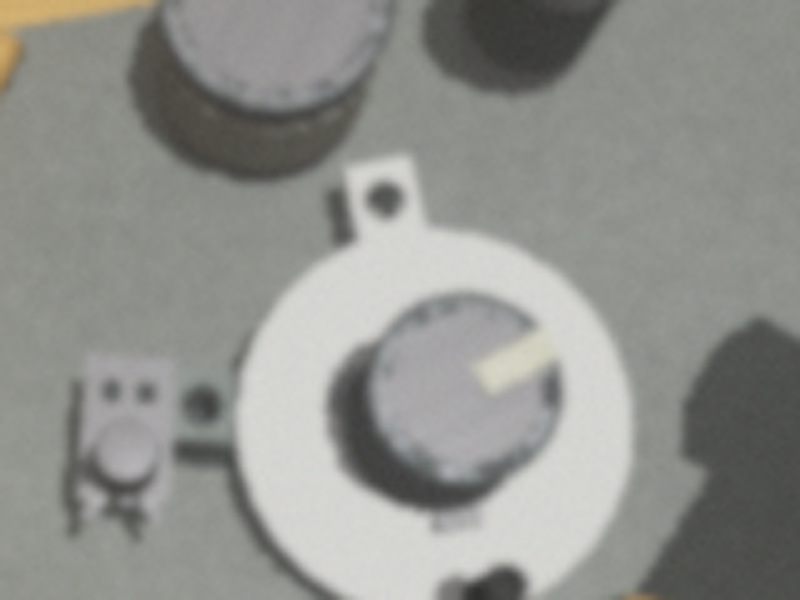

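Lug hole at (385,200), strip from (482,380) to (548,345), parked pin top at (124,452).

Run:
```python
from h import *
a=load('top6');b=load('side6')
T=lambda u,v,z:plane(a,300+u/5,160+v/5,z)
c=np.array([584,-90.4]);an=lambda q:np.degrees(np.arctan2(q[1],q[0]))
print('lug turn',an(T(385,200,50)[:2]-c)-86.6)
s,e=T(482,380,142)[:2],T(548,345,142)[:2];print('label yaw',an(e-s),an(e-c),an(s-c),'lid',T(465,390,142))
print('want',an(np.array([694,-332])-c))
p=T(124,452,148)[:2]-c;print('pin top in stand',p@EX[:2],p@EY[:2])
# strip by colour: yellowish-light on lid
I=a['color'].astype(int)[160:280,300:460];m=(I[:,:,0]-I[:,:,2]>18)&(I[:,:,0]>170);m[:60]=0;m[90:]=0;m[:,:80]=0;m[:,120:]=0
v,u=np.nonzero(m);P=np.array([plane(a,300+x,160+y,142)[:2] for x,y in zip(u,v)]);k=P.mean(0);V=np.linalg.svd(P-k)[2][0];V*=np.sign(V@(k-c))
print(len(u),'strip axis',an(V),'centroid dir',an(k-c))
```

```text
lug turn -76.90367944351263
label yaw -62.88528349215067 -63.71262369416767 -66.62662828368492 lid [583.41675865 -91.45306015 142.        ]
want -65.52032020892877
pin top in stand 147.02621981832095 35.430848519784554
3 strip axis -137.81394887775656 centroid dir -64.24016679974473
```

The label yaw is between -63 and -68°, against a wanted -65.5° ±9.7°. The pin top measures (147.0, 35.4) against (147, 36). Both are good, so I'm handing in.

```bash
python3 -c "
from h import *
s=read_state();print(s['contact_force'],abs(s['joint_vel']).max());print(job_done())"
```

```text
[-0.79975472  0.55993147 -0.43839818] 0.024154339623538724
the job is handed in; nothing more can be done
None
```

I drew the pin, parked it in the keeper notch and let it go. I then turned the turntable about 77° clockwise by its peg until the label faced the scanner, withdrew the arm and handed the job in at about 20 s. No verdict was reported.

My last checks:
- **Pin:** its top measured at (147.0, 35.4) mm in the stand's axes, against a target of (147, 36), and it looked upright.
- **Label:** its direction measured between -63° and -67° from the strip, and about -68° from the lug's turn. The wanted direction is -65.5°, with about ±10° allowed.
- **Tin:** it stood within about 2 mm of the turning axis.
- **Robot:** it was clear of everything, with no contact force beyond sensor noise.

- **Checks that disagreed or failed:** one automatic colour fit of the strip's axis found only 3 pixels and gave a useless angle (-138°), so I set it aside. An earlier look at the strip, with the arm partly in the way, gave -56° to -60° where the lug implied -64°. The clear final picture settled this.
- **Not measured:** I did not measure the bystanders' final positions, but nothing the robot did came near them.

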